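# Seat the tube carousel on the rotary drive

## Task

Get the sample mixer ready: pick up the tube carousel that has three large holes, turn it so that its holes line up with the three studs of the rotary drive, and lower it over the hub and studs until it lies flat on the drive plate, then let go. Do not drop it on from a height, and leave the spare carousel with four large holes where it is.

Things in the scene. Friction and masses are not known exactly. Their poses are not given: they have to be found in the camera images.
- carousel: Aluminium disc, diameter 150 mm, 12 mm thick, flat on the bench, 24 small dark tube wells round the rim: the one to fit. THREE large through holes, 28 mm diameter, centres 46 mm from the middle at 0, 120 and 240 degrees about z from body x (any hole fits any stud); central bore 32 mm. Black lifting bar above it. Origin: centre of underside, z up. About 0.45 kg.
- lift_bar (a point): Centre of the carousel's black lifting bar, 56 mm above the disc's underside, on its axis; axes as the disc's. Bar 80 mm long along y, 14 mm wide (x), 20 mm high, on two 12 mm square posts at y = +34 and -34 mm that stand on the disc; below its middle 34 mm of open space above the disc.
- drive_plate: Dark steel plate, diameter 170 mm, on the round white casing (196 mm) of the rotary drive, fixed to the bench. Origin: centre of its top face, 54 mm above the bench, z up; braked. Tapered hub 40 mm tall (24 to 12 mm diameter) and three tapered studs 26 mm tall (18 to 8 mm), 46 mm from the axis at 0, 120, 240 degrees from x. Seated, the carousel's underside lies on the top face, play 4 mm.
- spare: The spare carousel, to be left alone: same disc and lifting bar, but FOUR large holes, 28 mm diameter, 46 mm from the middle at 45, 135, 225 and 315 degrees from x; it does not fit the studs. Origin: centre of underside, z up. The carousels lie left and right of the drive; which lies on which side varies.
Things that resemble listed ones, but are neither listed nor needed, are in the scene too. Leave any purple look-alike of the part that bears drive_plate alone.

How it is judged:
By the outcome, as a careful person would: the job done as asked, in the order asked, and still so for the second after the job is handed in, with the robot touching nothing.
It also fails if it takes over 42 s, if anything falls off the work surface, if the arm or the gripper's body presses on something with over 40 N, if the wrist force passes 120 N, or if a joint passes its speed limit or range.

## Robot

A 7-joint arm with a two-finger parallel gripper is mounted at the origin on the work surface. World frame = base frame: x ahead of the robot, y to its left, z up, the work surface at z = 0. Lengths are in m, angles in rad, forces in N, time in s.
With the tool pointing down it reaches from about 0.425 to 0.95 m from the base axis. Payload 4.7 kg.
Tool frame: the origin (TCP) lies on the centre line of the jaws, within the pads' length; the fingertips stand robot.nose_length ahead of it and the grasp point (between the pads) lies 8 mm behind it (robot.nose_length is the distance from the TCP to the fingertips, in m); z points along the fingers, y is the line along which they close (so a half turn about z gives the same grasp; the last joint's range is limited). The gripper opens to 85 mm and grips with 20 to 120 N. Pads are 22 mm wide; open, the fingers measure 114 mm over their backs; the gripper's body (76 mm by 85 mm) begins 54 mm behind the grasp point. The pads swing forward as they close: fully open they stand 13 mm farther back than shut.
Start: joints at [1.294, 0.469, -0.049, 1.532, 0.024, 1.141, -0.082], TCP at [0.166, -0.654, 0.242] pointing down, gripper open.
Joint ranges: [-2.59, 2.59], [-0.33, 1.99], [-1.39, 1.29], [0.1, 2.45], [-1.04, 4.18], [0.21, 1.99], [-2.66, 2.66]. Speed limits (rad/s): [2.57, 2.57, 3.14, 3.14, 3.14, 3.14, 3.14].

## Interface

Orientations are given as [roll, pitch, yaw] about the fixed x, y, z axes, in that order (R = Rz(yaw) Ry(pitch) Rx(roll)).
In Python, from plant import robot gives the robot as it stands. Calls block until the motion is done:
- robot.goto(position, orientation): joint-space move of the TCP to a pose.
- robot.move_straight(position, vel=0.15, attitude=None, contact_N=None): straight line of the TCP; attitude=None keeps the orientation; vel is the mean speed in m/s. With contact_N (N) it stops when the force on the tool has changed by that much, and returns True; else False.
- robot.move_joints(angles): joint-space move.
- robot.grip(opening, strength=None): opening from 0.0 (shut) to 1.0 (fully open); strength is the grip in N (None keeps the last); returns when the fingers have stopped.
- robot.sleep(seconds).
- robot.inverse_kinematics(position, orientation): joint angles nearest the present ones, or None.
- robot.sense(): the state.
- robot.grab_frame(name): name is "scene" or "top"; returns a dict with "image" (480x640x3 uint8, red, green, blue), "range_z" (480x640 float32, m along the optical axis (not along the pixel's ray), 0 where there is no reading), "fx", "fy", "cx", "cy" (pixels), "R" (3x3) and "t" (3): a world point X has camera coordinates R X + t. Camera axes: x right, y down, z forward; pixel columns grow to the right and rows downward; lengths in m; the calibration is good to about 2 mm. A picture is of the moment at which its call begins.
A pose or a line that the arm cannot do raises robot.IKError and nothing moves.
- robot.close_job(): hands the job in; it is judged then, once.
The state is a dict: "t": time; "joint_pos": joint angles; "joint_velocities": joint speeds; "effort": joint torques, N m; "tcp_pos": TCP position; "tcp_rot": TCP orientation; "wrist_force": force on the tool from outside, world axes, zero at the start; "torque": the same for the moment, N m; "opening": opening from 0.0 (shut) to 1.0 (fully open); "gripper_force": force on a finger pad.
Only numpy, scipy, OpenCV 4.12 (cv2) and the standard library are available. Lean on these libraries where they do the work, as an engineer would, in place of code of your own. Each camera call takes 0.05 s, during which the arm holds its last target. There are 200 camera calls.

## Working session

There is one attempt and no reset: what is moved stays moved. The work goes in short steps, each a Python script; the robot and the scene stay as the last script left them, time stands still between calls to the robot, and variables do not carry over. Pictures are saved under pics/ and viewed, at most 10 in all, crops included, and the job is handed in when it is done.

```bash
mkdir -p pics; ls; python3 - <<'E'
from plant import robot
import cv2,numpy as np
for n in("scene","top"):
    f=robot.grab_frame(n); cv2.imwrite(f"pics/{n}0.png",f["image"][:,:,::-1]); np.savez(f"{n}0.npz",**f)
    print(n,f["fx"],f["cx"],f["cy"],np.round(-f["R"].T@f["t"],3),np.round(f["R"],3).tolist())
s=robot.sense();print(s["t"],s["tcp_pos"],s["tcp_rot"],robot.nose_length)
E
```

```text
pics
scene 567.2913945701578 318.61104139010195 238.14499406780288 [ 0.934 -0.581  1.068] [[0.623, 0.782, 0.004], [0.649, -0.514, -0.561], [-0.436, 0.352, -0.828]]
top 610.6824633671561 324.2281899590472 245.1845927182849 [ 0.212 -0.135  1.654] [[0.021, -1.0, -0.002], [-0.992, -0.02, -0.121], [0.121, 0.005, -0.993]]
0.1 [ 0.16543701 -0.65389083  0.24135629] [-3.13981319e+00  3.63139043e-05  2.47812170e-01] 0.011
```

View pics/top0.png

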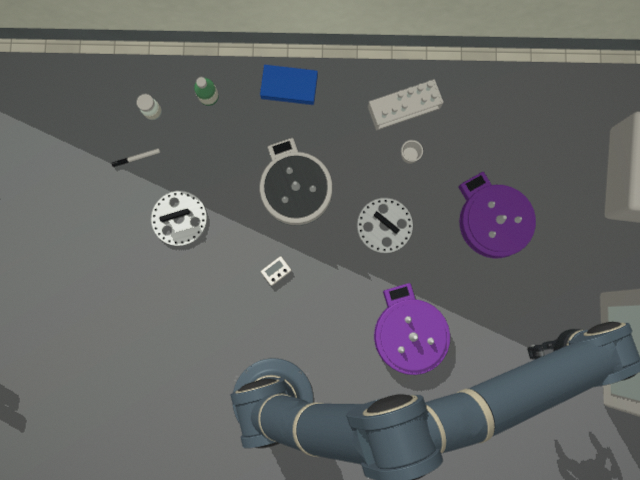

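View pics/scene0.png

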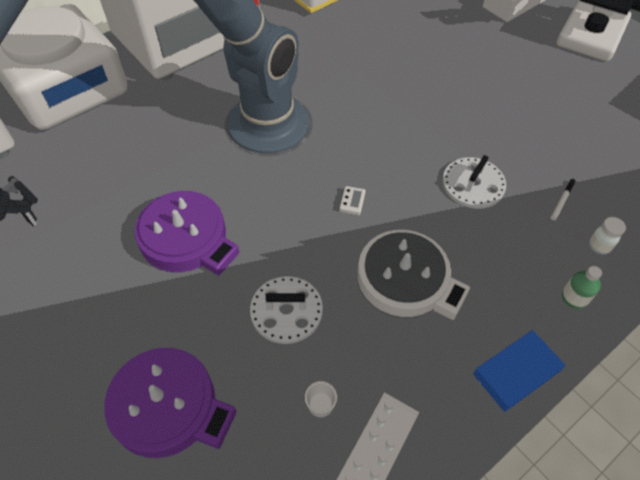

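The top view shows disc A at (179,218), disc B at (385,225), the white drive with its dark plate at (295,187), and purple look-alikes at (498,220) and (412,336). The scene view shows A at (475,182), B at (286,310) and the drive at (405,270). I'll enlarge A and B to count their holes.

```bash
python3 - <<'E'
import cv2,numpy as np
t=cv2.imread("pics/top0.png");s=cv2.imread("pics/scene0.png")
c=lambda im,x,y,r:cv2.resize(im[y-r:y+r,x-r:x+r],(290,290),interpolation=cv2.INTER_CUBIC)
cv2.imwrite("pics/crop.png",np.vstack([np.hstack([c(t,179,218,36),c(t,385,225,36)]),np.hstack([c(s,475,182,40),c(s,286,310,40)])]))
E
```

```text
(no output)
```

View pics/crop.png

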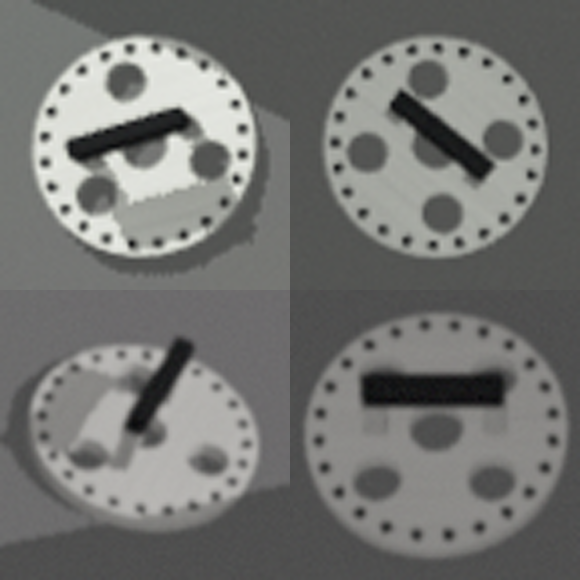

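Top row: A at (179,218) has three large holes, at crop (125,82), (210,160) and (98,195). B at (385,225) has four, so it is the spare. Candidates: A (three holes, fits the description) is the carousel. For the drive, the white-cased one at (295,187) fits, and the purple ones at (498,220) and (412,336) are decoys.

```bash
cat > vis.py <<'E'
import cv2,numpy as np
def ray(f,uv):
    uv=np.atleast_2d(uv).astype(float); d=np.c_[(uv[:,0]-f["cx"])/f["fx"],(uv[:,1]-f["cy"])/f["fy"],np.ones(len(uv))]@f["R"]
    return -f["R"].T@f["t"],d
def plane(f,uv,z):
    c,d=ray(f,uv); return c+d*((z-c[2])/d[:,2])[:,None]
def tri(f,a,g,b):
    c1,d1=ray(f,a);c2,d2=ray(g,b);d1=d1[0];d2=d2[0]
    s=np.linalg.lstsq(np.c_[d1,-d2],c2-c1,rcond=None)[0]
    p,q=c1+s[0]*d1,c2+s[1]*d2; return (p+q)/2,np.linalg.norm(p-q)
def blobs(mask,amin,amax):
    cs=cv2.findContours(mask.astype(np.uint8),cv2.RETR_LIST,cv2.CHAIN_APPROX_NONE)[0]
    return [c for c in cs if amin<=cv2.contourArea(c)<=amax]
def near(shape,c,r):
    m=np.zeros(shape[:2],np.uint8);cv2.circle(m,c,r,1,-1);return m>0
def circ(p):
    A=np.c_[2*p[:,:2],np.ones(len(p))];x=np.linalg.lstsq(A,(p[:,:2]**2).sum(1),rcond=None)[0]
    return x[:2],np.sqrt(x[2]+x[0]**2+x[1]**2)
E
python3 - <<'E'
from vis import *
F={n:dict(np.load(n+"0.npz")) for n in("top","scene")}
for name,cs in(("A",dict(top=(179,218),scene=(475,182))),("D",dict(top=(295,187),scene=(405,270)))):
  for n,f in F.items():
    im=f["image"]; g=cv2.cvtColor(im,cv2.COLOR_RGB2GRAY); m=near(g.shape,cs[n],44 if name=="A" else 56)
    print("==",name,n)
    if name=="A":
      for th in (45,60,130,150):
        B=blobs(m&((g<th) if th<100 else (g>th)),25,9e9)
        for c in B:
            (x,y),wh,a=cv2.minAreaRect(c);print(th,"area",cv2.contourArea(c),"c",round(x,1),round(y,1),"wh",np.round(wh,1),"a",round(a,1))
    else:
      for th in (70,130,):
        for c in blobs(m&(g>th),8,9e9):
            (x,y),wh,a=cv2.minAreaRect(c);print(th,"area",cv2.contourArea(c),"c",round(x,1),round(y,1),"wh",np.round(wh,1))
    # depth check
    v,u=np.nonzero(m&(f["range_z"]>0)); c,d=ray(f,np.c_[u,v]); P=c+d*f["range_z"][v,u][:,None]
    h,e=np.histogram(P[:,2],np.arange(-.01,.11,.006)); print("z hist",dict(zip(np.round(e,3).tolist(),h.tolist())))
E
```

```text
== A top
45 area 120.0 c 174.5 215.0 wh [ 5.3 30.1] a 73.3
60 area 131.0 c 174.6 215.2 wh [ 5.7 30.1] a 73.3
130 area 86.0 c 166.5 230.0 wh [11. 10.] a 0.0
130 area 86.0 c 194.5 221.0 wh [10.6 10.6] a 45.0
130 area 300.5 c 175.9 217.3 wh [13.4 34.6] a 72.9
130 area 73.5 c 173.8 201.8 wh [9.2 9.9] a 45.0
130 area 2344.5 c 177.8 217.9 wh [55.  54.6] a 26.6
150 area 517.0 c 179.2 220.6 wh [22.1 40.8] a 74.1
150 area 83.0 c 173.5 201.5 wh [9.9 9.9] a 45.0
150 area 2249.0 c 178.0 218.0 wh [54. 54.] a 90.0
z hist {-0.01: 562, -0.004: 2210, 0.002: 1370, 0.008: 1097, 0.014: 518, 0.02: 51, 0.026: 6, 0.032: 6, 0.038: 5, 0.044: 7, 0.05: 13, 0.056: 39, 0.062: 103, 0.068: 32, 0.074: 4, 0.08: 0, 0.086: 0, 0.092: 0, 0.098: 0}
== A scene
45 area 101.5 c 478.2 168.0 wh [ 5.1 28. ] a 31.0
60 area 120.0 c 478.2 167.8 wh [ 6.  28.3] a 31.0
130 area 68.0 c 492.5 189.0 wh [9.2 9.2] a 45.0
130 area 1848.0 c 475.0 181.0 wh [48. 62.] a 90.0
150 area 88.0 c 492.0 188.5 wh [12.  9.] a 0.0
150 area 129.5 c 463.2 177.3 wh [11.4 18. ] a 18.4
150 area 1074.0 c 478.5 188.5 wh [37.3 55.8] a 61.3
150 area 79.0 c 467.
[... 854 characters left out ...]
 25, 0.08: 17, 0.086: 13, 0.092: 5, 0.098: 4}
== D scene
70 area 77.0 c 387.0 273.0 wh [12.  8.]
70 area 78.0 c 425.5 272.0 wh [12.  9.]
70 area 148.5 c 405.0 261.0 wh [12. 18.]
70 area 71.0 c 403.4 244.7 wh [ 8.5 11.6]
70 area 4425.0 c 404.5 267.0 wh [81. 70.]
70 area 9574.0 c 404.4 269.7 wh [110.5 111.8]
130 area 12.5 c 388.1 273.2 wh [2.8 7.9]
130 area 8.0 c 425.5 272.0 wh [8. 3.]
130 area 8.0 c 403.0 244.5 wh [7. 2.]
130 area 1042.0 c 408.1 272.5 wh [100.9  79.6]
z hist {-0.01: 220, -0.004: 2423, 0.002: 369, 0.008: 141, 0.014: 123, 0.02: 119, 0.026: 186, 0.032: 393, 0.038: 503, 0.044: 1073, 0.05: 3620, 0.056: 398, 0.062: 62, 0.068: 58, 0.074: 50, 0.08: 26, 0.086: 18, 0.092: 15, 0.098: 0}
```

```bash
cat > meas.py <<'E'
from vis import *
def meas(F):
    r={}
    for n,f in F.items():
        g=cv2.cvtColor(f["image"],cv2.COLOR_RGB2GRAY)
        big=lambda B:max(B,key=cv2.contourArea)
        mid=lambda c:np.array(cv2.minAreaRect(c)[0])
        A,D=dict(top=((179,218),(295,187)),scene=((475,182),(405,270)))[n]
        m=near(g.shape,A,44)
        c=cv2.convexHull(big(blobs(m&(g>130),500,9e9)))[:,0]
        r[n,"discpx"]=np.array(cv2.fitEllipse(c)[0]); r[n,"disc"]=circ(plane(f,c,.012))
        b=big(blobs(m&(g<60),60,300)); r[n,"barpx"]=mid(b)
        box=cv2.boxPoints(cv2.minAreaRect(b)); e=np.roll(box,-1,0)-box; k=np.argmax(np.linalg.norm(e,axis=1))
        mids=[(box[k]+box[k-1])/2,(box[(k+1)%4]+box[(k+2)%4])/2]   # ends of the bar
        r[n,"bar"]=plane(f,mids,.066)
        r[n,"holes"]=[plane(f,mid(h),.012)[0,:2] for h in blobs(m&(g<130),1,9e9) if 55<cv2.contourArea(h)<95 and max(cv2.minAreaRect(h)[1])<13]
        m=near(g.shape,D,30 if n=="top" else 36)
        dk=np.where(near(g.shape,D,52)&(g<70),1,0).astype(np.uint8)
        p=[q for q in blobs(dk,1500,7000) if np.linalg.norm(mid(q)-D)<8]
        p=cv2.convexHull(big(p))[:,0]
        r[n,"platepx"]=np.array(cv2.fitEllipse(p)[0]); r[n,"plate"]=circ(plane(f,p,.054))
        s=sorted(blobs(m&(g>70),20,200),key=cv2.contourArea)
        r[n,"studpx"]=[mid(q) for q in s[:3]]; r[n,"hubpx"]=mid(s[-1])
        r[n,"studs"]=np.array([plane(f,q,.068)[0,:2] for q in r[n,"studpx"]])
    return r
E
python3 - <<'E'
from meas import *
F={n:dict(np.load(n+"0.npz")) for n in("top","scene")}
r=meas(F);np.set_printoptions(precision=4,suppress=True)
for n in F:
    print(n,"disc",r[n,"disc"],"plate",r[n,"plate"])
    b=r[n,"bar"];d=b[1]-b[0];print(" bar mid",b.mean(0),"len",np.linalg.norm(d),"ang",np.degrees(np.arctan2(d[1],d[0]))%180)
    h=np.array(r[n,"holes"])-r[n,"disc"][0];print(" holes r",np.hypot(*h.T),"ang",np.degrees(np.arctan2(h[:,1],h[:,0])))
    h=r[n,"studs"];h=h-h.mean(0);print(" studs mean",r[n,"studs"].mean(0),"r",np.hypot(*h.T),"ang",np.degrees(np.arctan2(h[:,1],h[:,0])), "mod",np.degrees(np.angle(np.mean(np.exp(3j*np.arctan2(h[:,1],h[:,0])))))/3)
for k in("discpx","barpx","platepx","hubpx"): print(k,*tri(F["top"],r["top",k],F["scene"],r["scene",k]))
for q in r["top","studpx"]: print("stud",min((tri(F["top"],q,F["scene"],w) for w in r["scene","studpx"]),key=lambda t:t[1]))
for n,f in F.items():
    v,u=np.nonzero(near(f["range_z"].shape,dict(top=(179,218),scene=(475,182))[n],44)&(f["range_z"]>0));c,d=ray(f,np.c_[u,v]);P=c+d*f["range_z"][v,u][:,None]
    Q=P[P[:,2]>.055];print(n,"bar cloud",len(Q),np.median(Q,0),Q.mean(0))
E
```

```text
top disc (array([0.4787, 0.2731]), np.float64(0.075940484296536)) plate (array([ 0.5641, -0.0465]), np.float64(0.08261594588666069))
 bar mid [0.4768 0.2688 0.066 ] len 0.07876185093795689 ang 108.20558465455488
 holes r [0.0449 0.0467] ang [ 139.2378 -100.5678]
 studs mean [ 0.5618 -0.0476] r [0.0461 0.0459 0.0465] ang [ 22.9232 -96.2732 143.564 ] mod 23.404668708373475
scene disc (array([0.4797, 0.2694]), np.float64(0.07614388335356607)) plate (array([ 0.5659, -0.0512]), np.float64(0.08359267719406033))
 bar mid [0.4822 0.262  0.066 ] len 0.08775887940283914 ang 109.95358264036506Traceback (most recent call last):
  File "<stdin>", line 7, in <module>
ValueError: operands could not be broadcast together with shapes (0,) (2,)
```

```bash
python3 - <<'E'
from meas import *
F={n:dict(np.load(n+"0.npz")) for n in("top","scene")}
r=meas(F);np.set_printoptions(precision=4,suppress=True)
for n in F:
    h=r[n,"studs"];print(n,"studs",h.mean(0)); h=h-h.mean(0); print(np.hypot(*h.T),"mod",np.degrees(np.angle(np.mean(np.exp(3j*np.arctan2(h[:,1],h[:,0])))))/3)
for k in("discpx","barpx","platepx","hubpx"): print(k,*tri(F["top"],r["top",k],F["scene"],r["scene",k]))
S=[min((tri(F["top"],q,F["scene"],w) for w in r["scene","studpx"]),key=lambda t:t[1]) for q in r["top","studpx"]]
for s in S:print("stud",*s)
for n,f in F.items():
    v,u=np.nonzero(near(f["range_z"].shape,dict(top=(179,218),scene=(475,182))[n],44)&(f["range_z"]>0));c,d=ray(f,np.c_[u,v]);P=c+d*f["range_z"][v,u][:,None]
    Q=P[P[:,2]>.058];print(n,"bar cloud",len(Q),Q.mean(0))
from plant import robot
for p,yaw in(([.479,.273,.17],19.2),([.565,-.0485,.25],23.2)):
  for k in (-180,-120,-60,0,60,120,180):
    for a in ((np.pi,0,np.radians(yaw+k+90)),):
      q=robot.inverse_kinematics(p,a); print(p,yaw+k+90,None if q is None else np.round(q,2))
E
```

```text
top studs [ 0.5618 -0.0476]
[0.0461 0.0459 0.0465] mod 23.404668708373475
scene studs [ 0.5672 -0.053 ]
[0.0455 0.0462 0.045 ] mod 22.43556878493015
discpx [0.479  0.2742 0.0051] 0.0014965831382522158
barpx [0.478  0.2709 0.0554] 0.001457024946827725
platepx [ 0.5652 -0.0468  0.0434] 0.0021214558583486694
hubpx [ 0.5635 -0.0487  0.0671] 0.0020903156793610762
stud [ 0.606  -0.0296  0.0586] 0.0015853320991555777
stud [ 0.5583 -0.0936  0.0585] 0.0017256861509068698
stud [ 0.5268 -0.0188  0.0567] 0.0007675784876558072
top bar cloud 169 [0.4773 0.2704 0.0653]
scene bar cloud 165 [0.4811 0.2655 0.0644]
[0.479, 0.273, 0.17] -70.80000000000001 [ 0.24  0.63 -1.17  1.86  0.66  1.1   2.29]
[0.479, 0.273, 0.17] -10.799999999999997 [-0.86  0.35  0.33  1.92 -0.15  0.89 -2.21]
[0.479, 0.273, 0.17] 49.2 [-0.04  0.44 -0.71  1.88  0.35  0.95 -1.62]
[0.479, 0.273, 0.17] 109.2 [ 0.11  0.52 -0.94  1.87  0.49  1.01 -0.7 ]
[0.479, 0.273, 0.17] 169.2 [ 0.16  0.55 -1.02  1.87  0.54  1.03  0.3 ]
[0.479, 0.273, 0.17] 229.2 [ 0.24  0.63 -1.17  1.86  0.66  1.1   1.24]
[0.479, 0.273, 0.17] 289.2 [ 0.24  0.63 -1.17  1.86  0.66  1.1   2.29]
[0.565, -0.0485, 0.25] -66.80000000000001 [-0.8   0.46  1.12  1.83 -0.46  1.14 -2.26]
[0.565, -0.0485, 0.25] -6.799999999999997 [ 0.43  0.33 -0.53  1.76  0.19  1.1  -1.85]
[0.565, -0.0485, 0.25] 53.2 [ 0.52  0.36 -0.64  1.76  0.24  1.11 -0.85]
[0.565, -0.0485, 0.25] 113.2 [ 0.6   0.38 -0.76  1.75  0.29  1.12  0.15]
[0.565, -0.0485, 0.25] 173.2 [ 0.7   0.43 -0.92  1.75  0.37  1.15  1.13]
[0.565, -0.0485, 0.25] 233.2 [ 0.85  0.54 -1.17  1.74  0.53  1.22  2.03]
[0.565, -0.0485, 0.25] 293.2 [-0.8   0.46  1.12  1.83 -0.46  1.14 -2.26]
```

Checks pass: plane radii are 76 mm and 83 mm (75 and 85 expected), studs sit at about 46 mm, and the depth cloud puts the bar top at 65 mm. The two views triangulate 7–11 mm low, within calibration error. Estimates: carousel (0.479, 0.2725) at 19.2°, drive (0.565, -0.0485) at 23.0°. Next is the grasp.

```bash
python3 - <<'E'
from plant import robot
import numpy as np,cv2
o=(np.pi,0,np.radians(109.2)); x,y=.479,.2725
robot.goto((x,y,.17),o); robot.grip(1.0)
c=robot.move_straight((x,y,.048),vel=.12,contact_N=8); print("contact",c)
robot.grip(0.0,80); s=robot.sense(); print(s["t"],s["tcp_pos"],s["opening"],s["gripper_force"],s["wrist_force"])
if not c:
    robot.move_straight((x,y,.21),vel=.12)
    s=robot.sense(); print(s["t"],s["tcp_pos"],s["opening"],s["gripper_force"],s["wrist_force"])
for n in("scene","top"):
    f=robot.grab_frame(n); cv2.imwrite(f"pics/{n}1.png",f["image"][:,:,::-1]); np.savez(f"{n}1.npz",**f)
a,b=(cv2.imread(f"pics/{n}1.png") for n in("scene","top"))
cv2.imwrite("pics/pair1.png",np.hstack([a[60:360,330:630],b[90:390,60:360]]))
E
```

```text
contact False
5.5583 [0.47881244 0.27248526 0.04826762] 0.14640370047313161 79.51800227165222 [-1.63649992 -1.12387309  5.04031446]
7.0583 [0.47861101 0.27211208 0.20914927] 0.15098015764142844 78.41334700584412 [-0.44867804 -0.71748051 -3.25336404]
```

View pics/pair1.png

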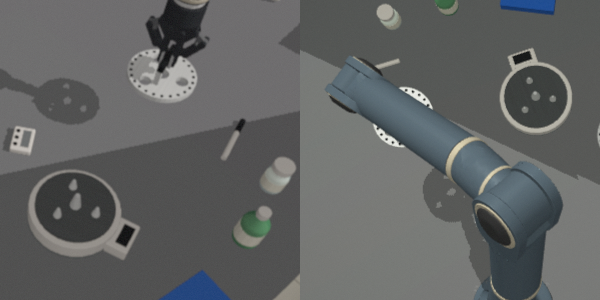

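The carousel hangs level in the gripper at scene crop (162,75). Next I move it above the drive and check its position against the drive in the scene view before lowering.

```bash
python3 - <<'E'
from plant import robot
import numpy as np,cv2
from vis import *
o=(np.pi,0,np.radians(113.0))
robot.goto((.565,-.0485,.21),o); robot.move_straight((.565,-.0485,.18),vel=.1); robot.sleep(.3)
s=robot.sense(); print(s["t"],s["tcp_pos"],s["tcp_rot"],s["opening"],s["wrist_force"],s["torque"])
for n in("scene","top"):
    f=robot.grab_frame(n); cv2.imwrite(f"pics/{n}2.png",f["image"][:,:,::-1]); np.savez(f"{n}2.npz",**f)
a,b=(cv2.imread(f"pics/{n}2.png") for n in("scene","top"))
c=lambda im,x,y,r:cv2.resize(im[y-r:y+r,x-r:x+r],(400,400),interpolation=cv2.INTER_CUBIC)
cv2.imwrite("pics/pair2.png",np.hstack([c(a,405,240,80),c(b,300,190,80)]))
E
```

```text
9.1667 [ 0.56529228 -0.0484665   0.18047634] [3.14082991e+00 4.45964839e-04 1.97212964e+00] 0.14610531529584062 [-0.18002047 -0.81122438 -4.50945297] [ 0.04418695 -0.00476601  0.00331965]
```

View pics/pair2.png

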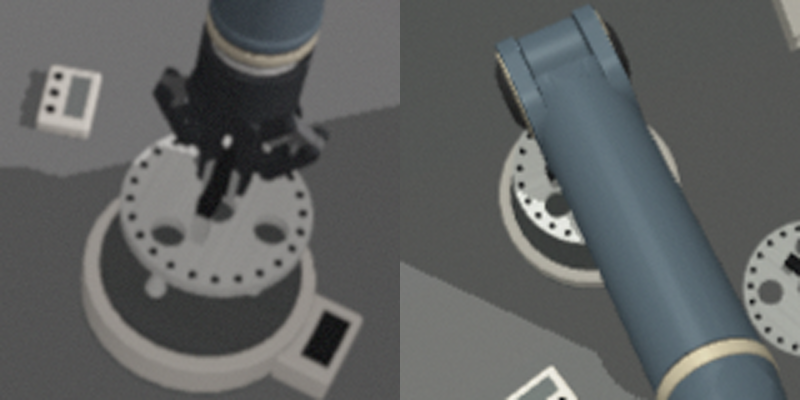

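The disc hangs over the drive. In the crop its front holes are at (168,233) and (270,230), and the rim wells are visible. I'll fit a circle through the wells in the scene view to get the held disc's centre and compare it with the drive in the same view.

```bash
cat > wells.py <<'E'
from vis import *
def wells(f,c0,z,r=48):
    g=cv2.cvtColor(f["image"],cv2.COLOR_RGB2GRAY)
    b=cv2.morphologyEx(g,cv2.MORPH_BLACKHAT,np.ones((7,7),np.uint8))
    k,_,st,ce=cv2.connectedComponentsWithStats(((b>25)&near(g.shape,c0,r)).astype(np.uint8))
    P=plane(f,[ce[i] for i in range(1,k) if 2<=st[i,4]<=25],z)[:,:2]
    best=np.zeros(len(P),bool); rng=np.random.default_rng(0)
    for _ in range(3000):                       # RANSAC circle of plausible radius
        c,R=circ(P[rng.choice(len(P),3,False)])
        i=abs(np.hypot(*(P-c).T)-R)<.0012
        if .06<R<.075 and i.sum()>best.sum(): best=i
    c,R=circ(P[best]); return c,R,best.sum()
E
python3 - <<'E'
from wells import *
np.set_printoptions(precision=4,suppress=True)
L=lambda n:dict(np.load(n+".npz"))
print("initial A scene",wells(L("scene0"),(475,182),.012)); print("initial A top",wells(L("top0"),(179,218),.012))
f=L("scene2");print("held scene",wells(f,(492,0) if 0 else (412,246),.144))
g=cv2.cvtColor(f["image"],cv2.COLOR_RGB2GRAY)
for th in(75,90,105):
  for c in blobs(near(g.shape,(412,246),44)&(g<th),25,400):
    if max(cv2.minAreaRect(c)[1])<18: print(th,cv2.contourArea(c),np.round(cv2.minAreaRect(c)[0],1),plane(f,cv2.minAreaRect(c)[0],.144)[0,:2])
E
```

```text
initial A scene (array([0.4791, 0.2695]), np.float64(0.06709944236140476), np.int64(23))
initial A top (array([0.4788, 0.2718]), np.float64(0.06740241576794424), np.int64(24))
held scene (array([ 0.5666, -0.0506]), np.float64(0.06750285907187638), np.int64(19))
75 48.0 [391.5 254. ] [ 0.5636 -0.0999]
75 46.5 [432.3 252.9] [ 0.6108 -0.0362]
75 25.0 [415.5 216. ] [0.5266 0.0002]
90 59.5 [391.5 253.5] [ 0.5628 -0.0991]
90 56.0 [432.5 252.5] [ 0.6104 -0.0353]
90 25.5 [372.1 231.8] [ 0.5012 -0.0947]
105 72.0 [392.  253.5] [ 0.5634 -0.0983]
105 70.5 [433. 253.] [ 0.6118 -0.0353]
105 39.0 [372.4 231.9] [ 0.5018 -0.0944]
```

In the scene view the held disc's centre is (0.5666, -0.0506) against the plate's (0.5659, -0.0512), and the hole chord is at 52.8° where the studs need 53°. Both are within the play, so I lower it under force watch.

```bash
python3 - <<'E'
from plant import robot
import numpy as np
np.set_printoptions(precision=4,suppress=True)
def st(m,c): s=robot.sense(); print(m,c,round(s["t"],2),s["tcp_pos"],s["wrist_force"],s["torque"],round(s["opening"],3))
c=robot.move_straight((.565,-.0485,.112),vel=.06,contact_N=8); st("pre",c)
if not c:
    c=robot.move_straight((.565,-.0485,.098),vel=.02,contact_N=10); st("seat",c)
E
```

```text
pre False 10.55 [ 0.5654 -0.0484  0.1124] [-0.3993 -0.1531 -3.0154] [ 0.0018 -0.0125  0.0097] 0.15
seat True 11.07 [ 0.5649 -0.0485  0.1023] [ 0.2363 -0.5172  4.6449] [-0.0788  0.1428  0.0386] 0.146
```

Contact came at TCP z = 0.1023, and seated is 0.102. Now release, retreat and check.

```bash
python3 - <<'E'
from plant import robot
import numpy as np,cv2
from wells import *
np.set_printoptions(precision=4,suppress=True)
robot.grip(0.7); robot.move_straight((.565,-.0485,.22),vel=.12)
robot.goto((.45,-.35,.3),(np.pi,0,np.radians(113))); robot.sleep(.3)
s=robot.sense();print(s["t"],s["wrist_force"])
F={}
for n in("scene","top"):
    F[n]=f=robot.grab_frame(n); cv2.imwrite(f"pics/{n}3.png",f["image"][:,:,::-1])
a,b=(cv2.imread(f"pics/{n}3.png") for n in("scene","top"))
c=lambda im,x,y,r:cv2.resize(im[y-r:y+r,x-r:x+r],(400,400),interpolation=cv2.INTER_CUBIC)
cv2.imwrite("pics/pair3.png",np.hstack([c(a,405,265,70),c(b,297,187,70)]))
print(wells(F["scene"],(405,262),.066),wells(F["top"],(295,187),.066))
for n,p in(("scene",(405,262)),("top",(296,187))):
    f=F[n];v,u=np.nonzero(near(f["range_z"].shape,p,24)&(f["range_z"]>0));c0,d=ray(f,np.c_[u,v]);P=c0+d*f["range_z"][v,u][:,None]
    P=P[abs(P[:,2]-.066)<.008]; q=np.linalg.lstsq(np.c_[P[:,:2]-[.565,-.0485],np.ones(len(P))],P[:,2],rcond=None)[0]; print(n,"tilt deg",np.degrees(q[:2]),"z",q[2])
E
```

```text
14.2833 [-0.3384  0.0041 -0.4042]
(array([ 0.5664, -0.0506]), np.float64(0.067406412895605), np.int64(21)) (array([ 0.5662, -0.0482]), np.float64(0.06717060435547309), np.int64(14))
scene tilt deg [ 0.4874 -0.2247] z 0.06514392830824375
top tilt deg [-0.2757  0.1883] z 0.06582231118475435
```

View pics/pair3.png

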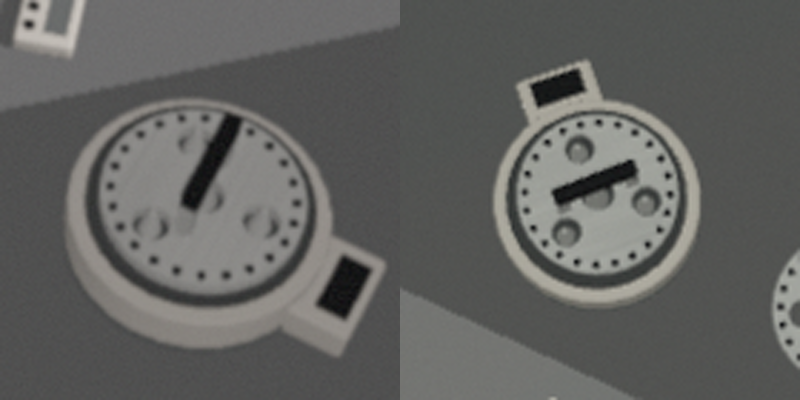

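The carousel lies flat, with its top at 65–66 mm (66 expected) and tilt under 0.5°. A stud shows in each of the three holes, at top crop (578,150), (646,201) and (567,233), and the gripper is clear. Handing in.

```bash
python3 -c "
from plant import robot
print(robot.close_job())"
```

```text
the job is handed in; nothing more can be done
None
```

The three-hole carousel is seated flat on the drive plate with a stud in each hole, the gripper is clear, the spare was left alone, and the job was handed in at about 14 s.

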